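# Flip a meter cover over the edge of the assembly plate

## Robot

A 7-joint arm with a two-finger parallel gripper is mounted at the origin on the work surface. World frame = base frame: x ahead of the robot, y to its left, z up, the work surface at z = 0. Lengths are in m, angles in rad, forces in N, time in s.
With the tool pointing down it reaches from about 0.4 to 0.85 m from the base axis. Payload 4.5 kg.
Tool frame: the origin (TCP) lies on the centre line of the jaws, within the pads' length; the fingertips stand 11 mm ahead of it and the grasp point (between the pads) lies 8 mm behind it; z points along the fingers, y is the line along which they close (so a half turn about z gives the same grasp; the last joint's range is limited). The gripper opens to 88 mm and grips with 3 to 60 N. Pads are 18 mm wide; open, the fingers measure 123 mm over their backs; the gripper's body (75 mm by 187 mm) begins 45 mm behind the grasp point.
Start: joints at [-1.215, 0.689, -0.195, 1.565, 0.157, 0.902, -0.215], TCP at [0.198, 0.593, 0.25] pointing down, gripper open.
Joint ranges: [-3.01, 3.01], [-0.46, 2.08], [-1.47, 1.51], [0.13, 2.56], [-1, 4.14], [0.04, 2.09], [-2.66, 2.66]. Speed limits (rad/s): [2.57, 2.57, 3.14, 3.14, 3.14, 3.14, 3.14].

## Interface

Orientations are given as a unit quaternion [x, y, z, w].
In Python, from plant import * gives the robot as it stands. The module is installed in compiled form; this text tells all that it offers.
- The arm moves only by the tool send_rows, never from a script. Its argument "motion" is a list of rows, each an object of numbers: "x", "y", "z": the shift along the tool's x, y, z in cm; "rx", "ry", "rz": the turn, a rotation vector about the tool's x, y, z in rad; "jaw": the finger opening in cm, from 0 to 8.81. In form: [{"x": .., "y": .., "z": .., "rx": .., "ry": .., "rz": .., "jaw": ..}, ...]. A call has exactly 5 rows; each row shifts and turns the commanded pose from where the row before left it, along the tool's axes as they then stand; what a row does not reach is not made up. A row lasts 1/10 s, in which the tool goes at most 50 mm and 8.59 degrees, less where a joint would pass 70% of its speed; a pose out of reach is approached as far as the arm can. A call is refused whole if a number of a shift passes 5 or a number of a turn 0.15, either way. A call with a gripper value outside its range is refused whole. The fingers move at their own pace and stop on an object; "grip_force" is the grip in N (left out, the last holds). Time passes only in rows, so rows that do not move let the fingers close, or fill a call up. It gives the time, the measured TCP pose, the force, the opening and the grip force at its end, in the units of the state.
- get_state(): the state, without advancing time (a new reading comes with each control period).
- snapshot(name): name is "scene" or "side" or "wrist"; returns a dict with "img" (384x512x3 uint8, red, green, blue), "vertical_fov" (degrees; the focal length in pixels is half the picture's height over the tangent of half this angle, whatever the lens; pixels are square), "cx", "cy" (the principal point, pixels), "extrinsics" (4x4, takes a point from camera to world coordinates). Camera axes: x right, y up, looking along -z (the intrinsics and any distortion apply to the point x, -y, -z); pixel columns grow to the right and rows downward; lengths in m; the calibration is good to about 2 mm. A picture is of the moment at which its call begins. There is no depth.
- finish_job(): hands the job in; it is judged then, once.
The state is a dict: "clock": time; "q": joint angles; "qd": joint speeds; "joint_torque": joint torques, N m; "tool_pos": TCP position; "eef_rot": TCP orientation; "contact_force": force on the tool from outside, world axes, zero at the start; "moment": the same for the moment, N m; "opening": opening from 0.0 (shut) to 1.0 (fully open); "finger_force": force on a finger pad.
Only numpy, scipy, OpenCV 4.12 (cv2) and the standard library are available. Lean on these libraries where they do the work, as an engineer would, in place of code of your own. Each camera call takes 0.05 s, during which the arm holds its last target. There are 200 camera calls.

## Task

The square meter cover lies open side down on the bench in front of the raised assembly plate. Without ever picking it up, push it with the fingertips against the front edge of the plate and work its trailing side up until it tips up and flips over onto the plate, open side up; then push it along the plate until it lies flat and flush against the fence at the back. Leave the brass union, the screwdriver and the jar where they are.

Things in the scene. Friction and masses are not known exactly. Their poses are not given: they have to be found in the camera images.
- cover: Loose square off-white plastic shell, 94 x 94 x 18 mm, roof 4 mm, walls 5 mm thick, 0.13 to 0.23 kg, not slippery: a fingertip pressing one side wall with some 5 N drags that side up by friction while the opposite side bears on the plate's edge. Origin at its centre, half-way through the 18 mm; x, y square to the sides, z out of the closed roof. Starts 10 to 60 mm short of the plate, x within 0.25 rad of the plate's x.
- plate: Aluminium plate fixed to the bench, 12 mm high, 210 mm wide (y). Origin at bench height, middle of its upright front edge; x (roughly the robot's left) runs from that edge to the fence, z up. Its top runs from x = 0 to 130 mm; there stands the fence, a black plastic bar 14 mm thick, 14 mm above the top, full width.
- fence (a point): Foot of the fence's front face, middle of its width, at the height of the plate's top (12 mm); axes as the plate's.
- corner0 (a point): Corner of the cover at its +x +y, half-way through the thickness.
- corner1 (a point): Corner of the cover at its +x -y, half-way through the thickness.
- corner2 (a point): Corner of the cover at its -x -y, half-way through the thickness.
- corner3 (a point): Corner of the cover at its -x +y, half-way through the thickness.
- union: Bystander: loose brass pipe union standing upright, 54 mm across, 50 mm high; origin at the centre of its underside.
- screwdriver: Bystander: loose screwdriver lying on the bench behind the fence, about 0.2 m long; origin under its middle, x along it towards the tip.
- jar: Bystander: loose white jar standing beyond the screwdriver, 52 mm across, 70 mm high; origin at the centre of its underside.
There are look-alikes about, which are no part of the job. What is meant by the cover is not blue or red, and is the smaller of those in its own colour.

How it is judged:
By the outcome, as a careful person would: the job done as asked, in the order asked, and still so for the second after the job is handed in, with the robot touching nothing.
It also fails if it takes over 59 s, if anything falls off the work surface, if the arm or the gripper's body presses on something with over 40 N, if the wrist force passes 120 N, or if a joint passes its speed limit or range.

## Working session

There is one attempt and no reset: what is moved stays moved. The work goes in short steps, Python scripts to look and compute and a tool call to move; the robot and the scene stay as the last step left them, time stands still between calls to the robot, and variables do not carry over. Pictures are saved under pics/ and viewed, at most 10 in all, crops included, and the job is handed in when it is done.

Besides the shell and the picture viewer there is one more tool, called after "Call:" as name(argument=value, ...) on one line, values as JSON. send_rows: Moves the arm, as the interface text tells. Its arguments: {"type":"object","properties":{"motion":{"type":"array"},"grip_force":{"type":"number"}},"required":["motion"]}

```bash
mkdir -p pics; cat > h.py <<'E'
from plant import *
import numpy as np, cv2
from scipy.spatial.transform import Rotation as R
def cam(s):
    h=s["img"].shape[0]; f=h/2/np.tan(np.radians(s["vertical_fov"])/2); return f,s["cx"],s["cy"],np.array(s["extrinsics"])
def ray(s,u,v,z):
    f,cx,cy,E=cam(s); d=E[:3,:3]@np.array([(u-cx)/f,-(v-cy)/f,-1]); o=E[:3,3]; return o+d*(z-o[2])/d[2]
def proj(s,p):
    f,cx,cy,E=cam(s); c=E[:3,:3].T@(np.array(p)-E[:3,3]); return cx+f*c[0]/-c[2], cy-f*c[1]/-c[2]
def save(s,n): cv2.imwrite(f"pics/{n}.png",s["img"][:,:,::-1]); np.save(f"pics/{n}.npy",s,allow_pickle=True)
def load(n): return np.load(f"pics/{n}.npy",allow_pickle=True).item()
E
python3 - <<'E'
from h import *
ims=[]
for n in ["scene","side","wrist"]:
    s=snapshot(n); save(s,n+"0"); ims.append(s["img"]); print(n,{k:v for k,v in s.items() if k!="img"})
a=np.vstack([np.hstack(ims[:2]),np.hstack([ims[2],0*ims[2]])])[:,:,::-1]
cv2.imwrite("pics/all.png",cv2.resize(a,(800,600)))
print(get_state())
E
```

```text
scene {'vertical_fov': 57.22840122930633, 'cx': 253.70179635063317, 'cy': 190.3659960044911, 'extrinsics': array([[-0.63045627, -0.41598624,  0.6553475 ,  1.14761304],
       [ 0.77614898, -0.32603616,  0.53971584,  0.47913221],
       [-0.01084738,  0.84891452,  0.52841884,  0.53960434],
       [ 0.        ,  0.        ,  0.        ,  1.        ]])}
side {'vertical_fov': 47.438372971918994, 'cx': 257.5817647396925, 'cy': 191.1994609786316, 'extrinsics': array([[ 0.99355792,  0.05916839, -0.09665284,  0.4699028 ],
       [-0.11312126,  0.56899314, -0.81452464, -0.80746952],
       [ 0.00680069,  0.82021089,  0.57202084,  0.5849069 ],
       [ 0.        ,  0.        ,  0.        ,  1.        ]])}
wrist {'vertical_fov': 62.220286240940446, 'cx': 252.78938660303874, 'cy': 190.07175057740804, 'extrinsics': array([[ 3.17022387e-01, -9.13949758e-01, -2.53362678e-01,
         1.31718264e-01],
       [ 9.48417712e-01,  3.05273567e-01,  8.55096098e-02,
         6.13735452e-01],
       [-8.06558799e-04, -2.67402111e-01,  9.63584693e-01,
         3.85704790e-01],
       [ 0.00000000e+00,  0.00000000e+00,  0.00000000e+00,
         1.00000000e+00]])}
{'clock': 0.15, 'q': array([-1.21521261,  0.68978987, -0.19452132,  1.56603312,  0.15730191,
        0.90254157, -0.21507338]), 'qd': array([-0.00019036, -0.00313285, -0.0013974 , -0.00239356, -0.00133195,
       -0.00027481,  0.00066402]), 'joint_torque': array([-1.09498247e-03, -5.27862275e+01, -1.26845900e+00, -1.53587544e+01,
       -5.24996698e-02,  3.91895053e-03,  1.49972084e-04]), 'tool_pos': array([0.19755903, 0.59248651, 0.24911422]), 'eef_rot': array([ 1.60159277e-01,  9.87090942e-01, -6.89135938e-04, -5.59193071e-05]), 'contact_force': array([ 0.4514459 , -0.4667214 , -0.38156278]), 'moment': array([ 0.00997615,  0.01746264, -0.05543164]), 'finger_force': 0.0, 'opening': 1.0012908436103884}
```

View pics/all.png

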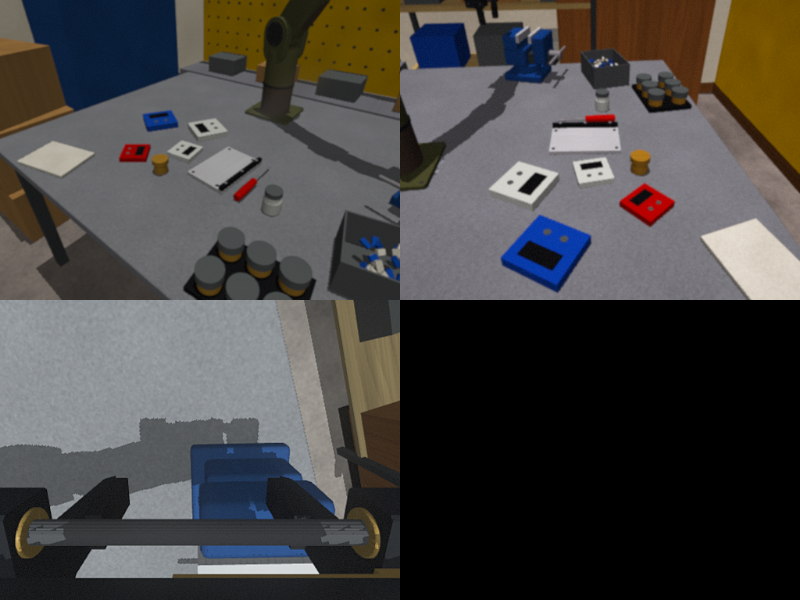

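The montage shows two off-white covers. In full-image pixels, the larger is at side (158,236) / scene (266,164) and the smaller at side (247,219) / scene (236,192). The smaller one fits the description: it is off-white, smaller in its colour, and just short of the plate. I'll confirm it in a crop.

```bash
python3 - <<'E'
from h import *
s=load("side0");c=load("scene0")
a=cv2.resize(s["img"][140:260,170:330],(800,600),interpolation=cv2.INTER_CUBIC)
b=cv2.resize(c["img"][140:260,190:350],(800,600),interpolation=cv2.INTER_CUBIC)
cv2.imwrite("pics/crop.png",cv2.resize(np.hstack([a,b]),(800,300))[:,:,::-1])
for n,seed,z in [("side0",None,0.018),("scene0",None,.018)]:
    d=load(n);hsv=cv2.cvtColor(d["img"],cv2.COLOR_RGB2HSV)
    r,g,bl=[d["img"][:,:,i].astype(int) for i in range(3)]
    m=((hsv[:,:,2]>135)&(hsv[:,:,1]<60)).astype(np.uint8)
    cs,_=cv2.findContours(m,cv2.RETR_EXTERNAL,cv2.CHAIN_APPROX_NONE)
    for k in cs:
        if cv2.contourArea(k)>250:
            q=cv2.approxPolyDP(cv2.convexHull(k),4,True)[:,0]
            print(n,cv2.contourArea(k));
            for u,v in q: print("   ",u,v,ray(d,u,v,.018)[:2].round(3),ray(d,u,v,.012)[:2].round(3))
E
```

```text
side0 8405.0
    385 301 [ 0.741 -0.341] [ 0.744 -0.336]
    449 276 [ 0.875 -0.298] [ 0.879 -0.293]
    458 278 [ 0.889 -0.304] [ 0.893 -0.299]
    511 333 [ 0.914 -0.424] [ 0.919 -0.42 ]
    511 383 [ 0.865 -0.503] [ 0.869 -0.499]
    448 383 [ 0.777 -0.493] [ 0.78 -0.49]
side0 1366.5
    435 209 [ 0.938 -0.106] [ 0.943 -0.099]
    468 203 [ 1.02  -0.093] [ 1.026 -0.085]
    511 249 [ 1.027 -0.243] [ 1.033 -0.237]
    511 286 [ 0.971 -0.332] [ 0.977 -0.327]
    449 230 [ 0.935 -0.176] [ 0.94 -0.17]
side0 1368.0
    263 200 [ 0.574 -0.035] [ 0.575 -0.027]
    274 228 [ 0.584 -0.133] [ 0.585 -0.126]
    230 235 [ 0.494 -0.145] [ 0.494 -0.138]
    221 205 [ 0.481 -0.044] [ 0.481 -0.036]
side0 3041.0
    204 203 [ 0.444 -0.033] [ 0.444 -0.025]
    203 222 [ 0.441 -0.099] [ 0.441 -0.091]
    168 261 [ 0.376 -0.206] [ 0.375 -0.2  ]
    112 242 [ 0.266 -0.142] [ 0.264 -0.135]
    157 200 [ 0.342 -0.011] [ 0.341 -0.003]
side0 633.5
    380 193 [ 0.84  -0.036] [ 0.844 -0.028]
    379 219 [ 0.806 -0.127] [ 0.81 -0.12]
    347 221 [ 0.738 -0.127] [ 0.74  -0.119]
    332 209 [ 0.717 -0.083] [ 
[... 1422 characters left out ...]
28] [0.424 0.124]
    278 240 [0.633 0.125] [0.627 0.121]
    241 219 [0.625 0.006] [0.619 0.001]
    291 188 [0.426 0.021] [0.417 0.016]
scene0 563.5
    258 187 [ 0.479 -0.055] [ 0.471 -0.062]
    241 203 [ 0.571 -0.04 ] [ 0.564 -0.046]
    215 194 [ 0.582 -0.126] [ 0.575 -0.133]
    231 180 [ 0.497 -0.143] [ 0.49 -0.15]
scene0 2258.0
    119 195 [ 0.75  -0.332] [ 0.745 -0.341]
    79 224 [ 0.886 -0.293] [ 0.883 -0.301]
    23 206 [ 0.939 -0.486] [ 0.937 -0.497]
    67 180 [ 0.798 -0.528] [ 0.794 -0.54 ]
scene0 692.5
    290 167 [ 0.323 -0.051] [ 0.314 -0.058]
    253 174 [ 0.429 -0.114] [ 0.421 -0.121]
    241 158 [ 0.37  -0.214] [ 0.361 -0.222]
    274 151 [ 0.261 -0.159] [ 0.25  -0.167]
```

View pics/crop.png

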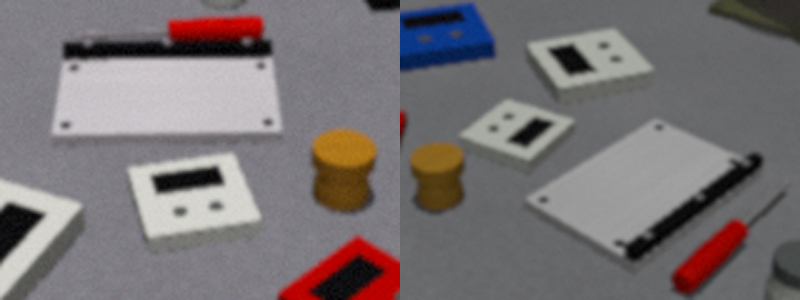

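The crop confirms it: the small off-white cover, at crop (193,197) left and (517,130) right, lies just in front of the plate. The bigger off-white one sits by the robot base.

From the rays:
- **Plate:** the front edge runs (0.414,0.014) to (0.622,0.000), which is 0.21 m long as it should be. Plate x is at about 86°.
- **Cover:** centre at about (0.533,-0.091), turned about 0.2 rad from the plate.

I'll turn the tool so that its x lies along plate x.

Call:
send_rows(motion=[{"rz": 0.132,"jaw": 5},{"rz": 0.132,"jaw": 5},{"rz": 0.132,"jaw": 5},{"rz": 0.132,"jaw": 5},{"rz": 0.132,"jaw": 5}])

```text
schema error: expected keys x, y, z, rx, ry, rz, jaw
```

Call:
send_rows(motion=[{"rz": 0.132,"jaw": 5},{"rz": 0.132,"jaw": 5},{"rz": 0.132,"jaw": 5},{"rz": 0.132,"jaw": 5},{"rz": 0.132,"jaw": 5}])

```text
schema error: expected keys x, y, z, rx, ry, rz, jaw
```

Call:
send_rows(motion=[{"y": 4,"jaw": 5},{"y": 4,"jaw": 5},{"y": 4,"jaw": 5},{"y": 4,"jaw": 5},{"y": 4,"jaw": 5}])

```text
schema error: expected keys x, y, z, rx, ry, rz, jaw
```

Call:
send_rows(motion=[{"x": -4,"y": 1,"jaw": 5},{"x": -4,"y": 1,"jaw": 5},{"x": -4,"y": 1,"jaw": 5},{"x": -4,"y": 1,"jaw": 5},{"x": -4,"y": 1,"jaw": 5}])

```text
schema error: expected keys x, y, z, rx, ry, rz, jaw
```

All keys are required in every row.

Call:
send_rows(motion=[{"x": 0,"y": 0,"z": 0,"rx": 0,"ry": 0,"rz": 0.132,"jaw": 5},{"x": 0,"y": 0,"z": 0,"rx": 0,"ry": 0,"rz": 0.132,"jaw": 5},{"x": 0,"y": 0,"z": 0,"rx": 0,"ry": 0,"rz": 0.132,"jaw": 5},{"x": 0,"y": 0,"z": 0,"rx": 0,"ry": 0,"rz": 0.132,"jaw": 5},{"x": 0,"y": 0,"z": 0,"rx": 0,"ry": 0,"rz": 0.132,"jaw": 5}])

```text
clock: 0.65
tool_pos: [0.1975, 0.5927, 0.2494]
eef_rot: [0.474, 0.881, -0.0, 0.0]
contact_force: [-0.7, 0.4, 0.2]
opening: 0.582
finger_force: 0.0
```

Call:
send_rows(motion=[{"x": 0,"y": 0,"z": 0,"rx": 0,"ry": 0,"rz": 0.132,"jaw": 5},{"x": 0,"y": 0,"z": 0,"rx": 0,"ry": 0,"rz": 0.132,"jaw": 5},{"x": 0,"y": 0,"z": 0,"rx": 0,"ry": 0,"rz": 0.132,"jaw": 5},{"x": 0,"y": 0,"z": 0,"rx": 0,"ry": 0,"rz": 0.132,"jaw": 5},{"x": 0,"y": 0,"z": 0,"rx": 0,"ry": 0,"rz": 0.132,"jaw": 5}])

```text
clock: 1.15
tool_pos: [0.1974, 0.5927, 0.2494]
eef_rot: [0.734, 0.68, -0.0, 0.0]
contact_force: [0.3, 0.4, 0.0]
opening: 0.566
finger_force: 0.0
```

Call:
send_rows(motion=[{"x": 0,"y": 4,"z": 0,"rx": 0,"ry": 0,"rz": 0,"jaw": 5},{"x": 0,"y": 4,"z": 0,"rx": 0,"ry": 0,"rz": 0,"jaw": 5},{"x": 0,"y": 4,"z": 0,"rx": 0,"ry": 0,"rz": 0,"jaw": 5},{"x": 0,"y": 4,"z": 0,"rx": 0,"ry": 0,"rz": 0,"jaw": 5},{"x": 0,"y": 4,"z": 0,"rx": 0,"ry": 0,"rz": 0,"jaw": 5}])

```text
clock: 1.65
tool_pos: [0.3984, 0.5784, 0.2494]
eef_rot: [0.732, 0.682, -0.0, -0.0]
contact_force: [-0.7, 0.5, 0.5]
opening: 0.564
finger_force: 0.0
```

Call:
send_rows(motion=[{"x": -4,"y": 1,"z": 0,"rx": 0,"ry": 0,"rz": 0,"jaw": 5},{"x": -4,"y": 1,"z": 0,"rx": 0,"ry": 0,"rz": 0,"jaw": 5},{"x": -4,"y": 1,"z": 0,"rx": 0,"ry": 0,"rz": 0,"jaw": 5},{"x": -4,"y": 1,"z": 0,"rx": 0,"ry": 0,"rz": 0,"jaw": 5},{"x": -4,"y": 1,"z": 0,"rx": 0,"ry": 0,"rz": 0,"jaw": 5}])

```text
clock: 2.15
tool_pos: [0.4327, 0.374, 0.2495]
eef_rot: [0.732, 0.682, -0.0, 0.0]
contact_force: [0.9, 0.1, -0.2]
opening: 0.568
finger_force: 0.0
```

Call:
send_rows(motion=[{"x": -3.6,"y": 0.9,"z": 0,"rx": 0,"ry": 0,"rz": 0,"jaw": 5},{"x": -3.6,"y": 0.9,"z": 0,"rx": 0,"ry": 0,"rz": 0,"jaw": 5},{"x": -3.6,"y": 0.9,"z": 0,"rx": 0,"ry": 0,"rz": 0,"jaw": 5},{"x": -3.6,"y": 0.9,"z": 0,"rx": 0,"ry": 0,"rz": 0,"jaw": 5},{"x": -3.6,"y": 0.9,"z": 0,"rx": 0,"ry": 0,"rz": 0,"jaw": 5}])

```text
clock: 2.65
tool_pos: [0.4649, 0.1915, 0.2496]
eef_rot: [0.732, 0.682, -0.0, -0.0]
contact_force: [0.5, 0.0, 0.9]
opening: 0.564
finger_force: 0.0
```

Call:
send_rows(motion=[{"x": -3.6,"y": 0.9,"z": 0,"rx": 0,"ry": 0,"rz": 0,"jaw": 5},{"x": -3.6,"y": 0.9,"z": 0,"rx": 0,"ry": 0,"rz": 0,"jaw": 5},{"x": -3.6,"y": 0.9,"z": 0,"rx": 0,"ry": 0,"rz": 0,"jaw": 5},{"x": -3.6,"y": 0.9,"z": 0,"rx": 0,"ry": 0,"rz": 0,"jaw": 5},{"x": -3.6,"y": 0.9,"z": 0,"rx": 0,"ry": 0,"rz": 0,"jaw": 5}])

```text
clock: 3.15
tool_pos: [0.4971, 0.0088, 0.2496]
eef_rot: [0.732, 0.682, -0.0, -0.0]
contact_force: [-0.3, -1.4, -0.2]
opening: 0.564
finger_force: 0.0
```

Call:
send_rows(motion=[{"x": -3.6,"y": 0.9,"z": 0,"rx": 0,"ry": 0,"rz": 0,"jaw": 5},{"x": -3.6,"y": 0.9,"z": 0,"rx": 0,"ry": 0,"rz": 0,"jaw": 5},{"x": -3.6,"y": 0.9,"z": 0,"rx": 0,"ry": 0,"rz": 0,"jaw": 5},{"x": -3.6,"y": 0.9,"z": 0,"rx": 0,"ry": 0,"rz": 0,"jaw": 5},{"x": -3.6,"y": 0.9,"z": 0,"rx": 0,"ry": 0,"rz": 0,"jaw": 5}])

```text
clock: 3.65
tool_pos: [0.5292, -0.1739, 0.2495]
eef_rot: [0.732, 0.682, 0.0, -0.0]
contact_force: [0.1, -1.0, -0.0]
opening: 0.569
finger_force: 0.0
```

```bash
python3 - <<'E'
from h import *
s=snapshot("wrist"); save(s,"w1")
hsv=cv2.cvtColor(s["img"],cv2.COLOR_RGB2HSV)
m=((hsv[:,:,2]>150)&(hsv[:,:,1]<60)).astype(np.uint8)
for k in cv2.findContours(m,cv2.RETR_EXTERNAL,cv2.CHAIN_APPROX_NONE)[0]:
    if cv2.contourArea(k)>800:
        print(cv2.contourArea(k))
        for u,v in cv2.approxPolyDP(cv2.convexHull(k),5,True)[:,0]: print("   ",u,v,ray(s,u,v,.018)[:2].round(3),ray(s,u,v,.012)[:2].round(3))
E
```

```text
3100.0
    338 320 [ 0.628 -0.398] [ 0.629 -0.403]
    322 349 [ 0.606 -0.444] [ 0.607 -0.449]
    200 349 [ 0.436 -0.431] [ 0.434 -0.437]
    221 315 [ 0.471 -0.379] [ 0.47  -0.383]
19352.0
    0 128 [ 0.244 -0.114] [ 0.239 -0.114]
    86 144 [ 0.338 -0.139] [ 0.334 -0.139]
    304 205 [ 0.587 -0.231] [ 0.588 -0.233]
    301 278 [ 0.58 -0.33] [ 0.581 -0.334]
    247 279 [ 0.51  -0.327] [ 0.509 -0.33 ]
    24 240 [ 0.235 -0.252] [ 0.23  -0.254]
    0 216 [ 0.214 -0.218] [ 0.208 -0.22 ]
25725.5
    511 0 [ 0.806 -0.024] [ 0.81  -0.023]
    511 241 [ 0.845 -0.297] [ 0.85 -0.3 ]
    482 249 [ 0.81  -0.305] [ 0.814 -0.309]
    391 223 [ 0.693 -0.262] [ 0.696 -0.264]
    362 133 [ 0.655 -0.149] [ 0.657 -0.15 ]
    362 109 [ 0.655 -0.122] [ 0.657 -0.122]
    399 3 [ 0.691 -0.018] [ 0.693 -0.017]
28991.5
    360 130 [ 0.653 -0.145] [ 0.655 -0.146]
    351 144 [ 0.643 -0.161] [ 0.645 -0.162]
    217 117 [ 0.492 -0.119] [ 0.491 -0.119]
    23 51 [ 0.291 -0.036] [ 0.287 -0.035]
    2 21 [ 0.277 -0.005] [ 0.273 -0.004]
    0 1 [0.28  0.013] [0.276 0.015]
    328 0 [ 0.618 -0.01 ] [ 0.619 -0.009]
    367 28 [ 0.658 -0.04 ] [ 0.66  -0.039]
```

View pics/w1.png

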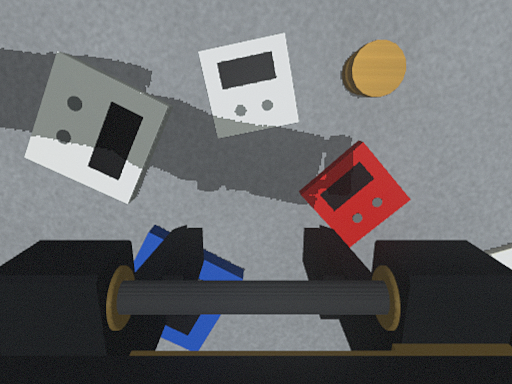

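The view shows the cover's corners at (198,49), (284,33), (299,122) and (217,137). The red cover's nearest corner is at (300,190), so I need clearance when coming down.

```bash
python3 - <<'E'
from h import *
s=load("w1")
P=np.array([ray(s,u,v,.018)[:2] for u,v in [(198,49),(284,33),(299,122),(217,137)]])
print(P.round(4),P.mean(0)); print([np.linalg.norm(P[i]-P[i-1]).round(3) for i in range(4)])
print("yaw x", np.degrees(np.arctan2(*(P[0]+P[1]-P[2]-P[3])[::-1])))
print("red",[ray(s,u,v,.018)[:2].round(3) for u,v in [(300,190),(358,141)]])
print("union",ray(s,376,68,.05)[:2])
st=get_state();Rm=R.from_quat(st["eef_rot"]).as_matrix();print(Rm.round(3),st["tool_pos"])
for t in [(.535,-.178)]:
  d=np.array([*t,st["tool_pos"][2]])-st["tool_pos"];print(Rm.T@d)
E
```

```text
[[ 0.4786 -0.0472]
 [ 0.5711 -0.0382]
 [ 0.5838 -0.1314]
 [ 0.4894 -0.1416]] [ 0.53073321 -0.08959217]
[np.float64(0.095), np.float64(0.093), np.float64(0.094), np.float64(0.095)]
yaw x 97.15162802512965
red [array([ 0.582, -0.212]), array([ 0.651, -0.158])]
union [ 0.65730934 -0.08226657]
[[ 0.08   0.997  0.002]
 [ 0.997 -0.08  -0.007]
 [-0.007  0.002 -1.   ]] [ 0.52943905 -0.1825073   0.24982936]
[ 4.93628433e-03  5.18387358e-03 -2.08611077e-05]
```

Call:
send_rows(motion=[{"x": 0.3,"y": 0.5,"z": 4,"rx": 0,"ry": 0,"rz": 0,"jaw": 3.6},{"x": 0,"y": 0,"z": 4,"rx": 0,"ry": 0,"rz": 0,"jaw": 3.6},{"x": 0,"y": 0,"z": 4,"rx": 0,"ry": 0,"rz": 0,"jaw": 3.6},{"x": 0,"y": 0,"z": 4,"rx": 0,"ry": 0,"rz": 0,"jaw": 3.6},{"x": 0,"y": 0,"z": 4,"rx": 0,"ry": 0,"rz": 0,"jaw": 3.6}])

```text
clock: 4.2
tool_pos: [0.5344, -0.1696, 0.0481]
eef_rot: [0.732, 0.682, 0.0, 0.0]
contact_force: [1.9, -0.1, -0.0]
opening: 0.409
finger_force: 0.0
```

Call:
send_rows(motion=[{"x": 0,"y": 0,"z": 1,"rx": 0,"ry": 0,"rz": 0,"jaw": 3.6},{"x": 0,"y": 0,"z": 1,"rx": 0,"ry": 0,"rz": 0,"jaw": 3.6},{"x": 0,"y": 0,"z": 0.6,"rx": 0,"ry": 0,"rz": 0,"jaw": 3.6},{"x": 0,"y": 0,"z": 0.4,"rx": 0,"ry": 0,"rz": 0,"jaw": 3.6},{"x": 0,"y": 0,"z": 0,"rx": 0,"ry": 0,"rz": 0,"jaw": 3.6}])

```text
clock: 4.7
tool_pos: [0.535, -0.17, 0.0205]
eef_rot: [0.732, 0.682, 0.0, 0.001]
contact_force: [-0.4, -0.0, 0.4]
opening: 0.413
finger_force: 0.0
```

Call:
send_rows(motion=[{"x": 1,"y": 0,"z": 0,"rx": 0,"ry": 0,"rz": 0,"jaw": 3.6},{"x": 1,"y": 0,"z": 0,"rx": 0,"ry": 0,"rz": 0,"jaw": 3.6},{"x": 1,"y": 0,"z": 0,"rx": 0,"ry": 0,"rz": 0,"jaw": 3.6},{"x": 0.8,"y": 0,"z": 0,"rx": 0,"ry": 0,"rz": 0,"jaw": 3.6},{"x": 0.8,"y": 0,"z": 0,"rx": 0,"ry": 0,"rz": 0,"jaw": 3.6}])

```text
clock: 5.2
tool_pos: [0.5377, -0.1233, 0.0199]
eef_rot: [0.732, 0.682, -0.0, 0.0]
contact_force: [-0.0, -2.6, 1.7]
opening: 0.408
finger_force: 1.0
```

Call:
send_rows(motion=[{"x": 0.6,"y": 0,"z": 0,"rx": 0,"ry": 0,"rz": 0,"jaw": 3.6},{"x": 0.5,"y": 0,"z": 0,"rx": 0,"ry": 0,"rz": 0,"jaw": 3.6},{"x": 0.4,"y": 0,"z": 0,"rx": 0,"ry": 0,"rz": 0,"jaw": 3.6},{"x": 0.3,"y": 0,"z": 0,"rx": 0,"ry": 0,"rz": 0,"jaw": 3.6},{"x": 0.2,"y": 0,"z": 0,"rx": 0,"ry": 0,"rz": 0,"jaw": 3.6}])

```text
clock: 5.7
tool_pos: [0.5393, -0.1039, 0.0197]
eef_rot: [0.732, 0.682, 0.0, 0.0]
contact_force: [-0.7, -1.7, 0.5]
opening: 0.412
finger_force: 0.8
```

```bash
python3 - <<'E'
from h import *
s=snapshot("side"); save(s,"s2"); c=snapshot("scene"); save(c,"c2")
a=cv2.resize(s["img"][140:260,170:330],(800,600),interpolation=cv2.INTER_CUBIC)
b=cv2.resize(c["img"][140:260,190:350],(800,600),interpolation=cv2.INTER_CUBIC)
cv2.imwrite("pics/crop2.png",cv2.resize(np.hstack([a,b]),(800,300))[:,:,::-1])
print(get_state()["contact_force"],get_state()["tool_pos"])
E
```

```text
[-0.74027443  0.71893455  0.06049609] [ 0.53926344 -0.10352592  0.01963111]
```

View pics/crop2.png

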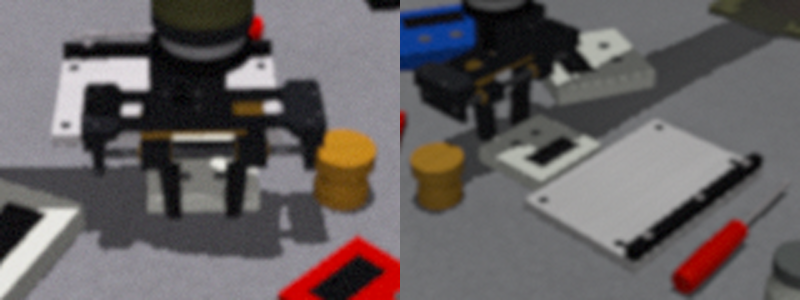

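The cover is squared to the fingers and nearly at the plate edge, at crop (540,150) right. Next I creep forward until it bears on the edge.

Call:
send_rows(motion=[{"x": 0.2,"y": 0,"z": 0,"rx": 0,"ry": 0,"rz": 0,"jaw": 3.6},{"x": 0.2,"y": 0,"z": 0,"rx": 0,"ry": 0,"rz": 0,"jaw": 3.6},{"x": 0.2,"y": 0,"z": 0,"rx": 0,"ry": 0,"rz": 0,"jaw": 3.6},{"x": 0.1,"y": 0,"z": 0,"rx": 0,"ry": 0,"rz": 0,"jaw": 3.6},{"x": 0,"y": 0,"z": 0,"rx": 0,"ry": 0,"rz": 0,"jaw": 3.6}])

```text
clock: 6.3
tool_pos: [0.5389, -0.0992, 0.0197]
eef_rot: [0.733, 0.681, -0.001, 0.001]
contact_force: [-1.9, -5.0, -0.1]
opening: 0.41
finger_force: 2.7
```

Call:
send_rows(motion=[{"x": 0.2,"y": 0,"z": 0,"rx": 0,"ry": 0,"rz": 0,"jaw": 3.6},{"x": 0,"y": 0,"z": -0.3,"rx": 0,"ry": 0,"rz": 0,"jaw": 3.6},{"x": 0,"y": 0,"z": -0.3,"rx": 0,"ry": 0,"rz": 0,"jaw": 3.6},{"x": 0,"y": 0,"z": -0.3,"rx": 0,"ry": 0,"rz": 0,"jaw": 3.6},{"x": 0,"y": 0,"z": -0.3,"rx": 0,"ry": 0,"rz": 0,"jaw": 3.6}])

```text
clock: 6.8
tool_pos: [0.5388, -0.0982, 0.0317]
eef_rot: [0.733, 0.68, -0.002, 0.001]
contact_force: [-1.0, -7.3, -0.7]
opening: 0.408
finger_force: 3.3
```

```bash
python3 - <<'E'
from h import *
c=snapshot("scene"); save(c,"c3");s=snapshot("side"); save(s,"s3")
b=c["img"][140:240,190:320]; a=s["img"][160:260,190:320]
cv2.imwrite("pics/crop3.png",cv2.resize(np.hstack([a,b]),(780,300),interpolation=cv2.INTER_CUBIC)[:,:,::-1])
print(get_state()["contact_force"],get_state()["tool_pos"])
E
```

```text
[-2.24970062e-01 -7.42569926e+00  2.10802423e-04] [ 0.53885421 -0.09816506  0.0319613 ]
```

View pics/crop3.png

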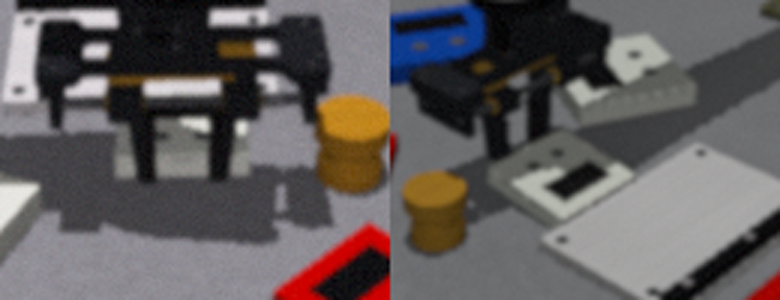

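The tip is at z=21 mm and still meets 7.4 N sideways, so the trailing side is being dragged up (about 7°). In the crop the cover's near side is raised at about (575,170). I'll follow the computed arc in 10° steps, pressing along the cover.

Call:
send_rows(motion=[{"x": 0.07,"y": 0,"z": -0.38,"rx": 0,"ry": 0,"rz": 0,"jaw": 3.6},{"x": 0.07,"y": 0,"z": -0.38,"rx": 0,"ry": 0,"rz": 0,"jaw": 3.6},{"x": 0.08,"y": 0,"z": -0.38,"rx": 0,"ry": 0,"rz": 0,"jaw": 3.6},{"x": 0.08,"y": 0,"z": -0.38,"rx": 0,"ry": 0,"rz": 0,"jaw": 3.6},{"x": 0.08,"y": 0,"z": -0.36,"rx": 0,"ry": 0,"rz": 0,"jaw": 3.6}])

```text
clock: 7.4
tool_pos: [0.5392, -0.0941, 0.0507]
eef_rot: [0.733, 0.681, -0.001, 0.001]
contact_force: [-1.9, -5.9, 0.9]
opening: 0.41
finger_force: 3.1
```

Call:
send_rows(motion=[{"x": 0.11,"y": 0,"z": -0.28,"rx": 0,"ry": 0,"rz": 0,"jaw": 3.6},{"x": 0.12,"y": 0,"z": -0.28,"rx": 0,"ry": 0,"rz": 0,"jaw": 3.6},{"x": 0.12,"y": 0,"z": -0.27,"rx": 0,"ry": 0,"rz": 0,"jaw": 3.6},{"x": 0.12,"y": 0,"z": -0.27,"rx": 0,"ry": 0,"rz": 0,"jaw": 3.6},{"x": 0.13,"y": 0,"z": -0.27,"rx": 0,"ry": 0,"rz": 0,"jaw": 3.6}])

```text
clock: 7.9
tool_pos: [0.5397, -0.0882, 0.0646]
eef_rot: [0.733, 0.68, -0.001, 0.001]
contact_force: [-1.4, -6.1, 2.6]
opening: 0.407
finger_force: 3.7
```

Call:
send_rows(motion=[{"x": 0.14,"y": 0,"z": -0.25,"rx": 0,"ry": 0,"rz": 0,"jaw": 3.6},{"x": 0.14,"y": 0,"z": -0.25,"rx": 0,"ry": 0,"rz": 0,"jaw": 3.6},{"x": 0.15,"y": 0,"z": -0.24,"rx": 0,"ry": 0,"rz": 0,"jaw": 3.6},{"x": 0.15,"y": 0,"z": -0.23,"rx": 0,"ry": 0,"rz": 0,"jaw": 3.6},{"x": 0.15,"y": 0,"z": -0.23,"rx": 0,"ry": 0,"rz": 0,"jaw": 3.6}])

```text
clock: 8.4
tool_pos: [0.5404, -0.0809, 0.0767]
eef_rot: [0.733, 0.681, -0.001, 0.001]
contact_force: [-1.0, -6.3, 3.5]
opening: 0.41
finger_force: 3.8
```

Call:
send_rows(motion=[{"x": 0.17,"y": 0,"z": -0.21,"rx": 0,"ry": 0,"rz": 0,"jaw": 3.6},{"x": 0.18,"y": 0,"z": -0.2,"rx": 0,"ry": 0,"rz": 0,"jaw": 3.6},{"x": 0.18,"y": 0,"z": -0.2,"rx": 0,"ry": 0,"rz": 0,"jaw": 3.6},{"x": 0.19,"y": 0,"z": -0.19,"rx": 0,"ry": 0,"rz": 0,"jaw": 3.6},{"x": 0.19,"y": 0,"z": -0.19,"rx": 0,"ry": 0,"rz": 0,"jaw": 3.6}])

```text
clock: 8.9
tool_pos: [0.5411, -0.0724, 0.0869]
eef_rot: [0.733, 0.68, -0.001, 0.001]
contact_force: [-3.0, -7.8, 6.6]
opening: 0.406
finger_force: 5.2
```

Call:
send_rows(motion=[{"x": 0.22,"y": 0,"z": -0.21,"rx": 0,"ry": 0,"rz": 0,"jaw": 3.6},{"x": 0.24,"y": 0,"z": -0.19,"rx": 0,"ry": 0,"rz": 0,"jaw": 3.6},{"x": 0.26,"y": 0,"z": -0.17,"rx": 0,"ry": 0,"rz": 0,"jaw": 3.6},{"x": 0.27,"y": 0,"z": -0.15,"rx": 0,"ry": 0,"rz": 0,"jaw": 3.6},{"x": 0.28,"y": 0,"z": -0.13,"rx": 0,"ry": 0,"rz": 0,"jaw": 3.6}])

```text
clock: 9.4
tool_pos: [0.5419, -0.0618, 0.0962]
eef_rot: [0.733, 0.68, -0.002, 0.002]
contact_force: [-3.3, -12.8, 14.5]
opening: 0.406
finger_force: 9.8
```

Call:
send_rows(motion=[{"x": -0.05,"y": 0,"z": -0.08,"rx": 0,"ry": 0,"rz": 0,"jaw": 3.6},{"x": -0.05,"y": 0,"z": -0.08,"rx": 0,"ry": 0,"rz": 0,"jaw": 3.6},{"x": 0,"y": 0,"z": 0,"rx": 0,"ry": 0,"rz": 0,"jaw": 3.6},{"x": 0,"y": 0,"z": 0,"rx": 0,"ry": 0,"rz": 0,"jaw": 3.6},{"x": 0,"y": 0,"z": 0,"rx": 0,"ry": 0,"rz": 0,"jaw": 3.6}])

```text
clock: 9.9
tool_pos: [0.542, -0.0609, 0.0973]
eef_rot: [0.733, 0.68, -0.001, 0.002]
contact_force: [-1.9, -7.5, 8.6]
opening: 0.411
finger_force: 6.2
```

```bash
python3 - <<'E'
from h import *
c=snapshot("scene"); save(c,"c4");s=snapshot("side"); save(s,"s4")
b=c["img"][130:230,200:330]; a=s["img"][130:230,190:320]
cv2.imwrite("pics/crop4.png",cv2.resize(np.hstack([a,b]),(800,308),interpolation=cv2.INTER_CUBIC)[:,:,::-1])
st=get_state();print(st["contact_force"],st["tool_pos"],st["moment"])
E
```

```text
[-2.71618619 -7.213955    9.84700615] [ 0.54195413 -0.06087843  0.09728666] [-1.67825174  0.59700265 -0.04575061]
```

View pics/crop4.png

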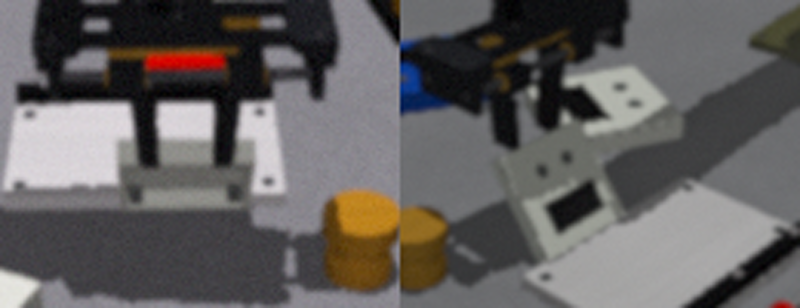

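The cover stands at about 58°. Its foot is on the bench against the plate edge, at crop (545,255), and the fingertips are on the top wall. I continue with a lighter press.

Call:
send_rows(motion=[{"x": 0.14,"y": 0,"z": -0.1,"rx": 0,"ry": 0,"rz": 0,"jaw": 3.6},{"x": 0.14,"y": 0,"z": -0.09,"rx": 0,"ry": 0,"rz": 0,"jaw": 3.6},{"x": 0.14,"y": 0,"z": -0.08,"rx": 0,"ry": 0,"rz": 0,"jaw": 3.6},{"x": 0.14,"y": 0,"z": -0.07,"rx": 0,"ry": 0,"rz": 0,"jaw": 3.6},{"x": 0.14,"y": 0,"z": -0.07,"rx": 0,"ry": 0,"rz": 0,"jaw": 3.6}])

```text
clock: 10.5
tool_pos: [0.5425, -0.0543, 0.1017]
eef_rot: [0.733, 0.68, -0.001, 0.002]
contact_force: [-3.4, -8.9, 13.0]
opening: 0.41
finger_force: 8.0
```

Call:
send_rows(motion=[{"x": 0.1,"y": 0,"z": -0.14,"rx": 0,"ry": 0,"rz": 0,"jaw": 3.6},{"x": 0.15,"y": 0,"z": -0.09,"rx": 0,"ry": 0,"rz": 0,"jaw": 3.6},{"x": 0.17,"y": 0,"z": -0.08,"rx": 0,"ry": 0,"rz": 0,"jaw": 3.6},{"x": 0.17,"y": 0,"z": -0.07,"rx": 0,"ry": 0,"rz": 0,"jaw": 3.6},{"x": 0.17,"y": 0,"z": -0.06,"rx": 0,"ry": 0,"rz": 0,"jaw": 3.6}])

```text
clock: 11.0
tool_pos: [0.5431, -0.0464, 0.1063]
eef_rot: [0.733, 0.68, -0.001, 0.002]
contact_force: [-3.4, -8.0, 15.0]
opening: 0.407
finger_force: 8.8
```

Call:
send_rows(motion=[{"x": 0.1,"y": 0,"z": -0.14,"rx": 0,"ry": 0,"rz": 0,"jaw": 3.6},{"x": 0.17,"y": 0,"z": -0.09,"rx": 0,"ry": 0,"rz": 0,"jaw": 3.6},{"x": 0.18,"y": 0,"z": -0.06,"rx": 0,"ry": 0,"rz": 0,"jaw": 3.6},{"x": 0.18,"y": 0,"z": -0.05,"rx": 0,"ry": 0,"rz": 0,"jaw": 3.6},{"x": 0.18,"y": 0,"z": -0.04,"rx": 0,"ry": 0,"rz": 0,"jaw": 3.6}])

```text
clock: 11.5
tool_pos: [0.5438, -0.0376, 0.1103]
eef_rot: [0.733, 0.68, -0.001, 0.001]
contact_force: [-3.2, -7.9, 18.1]
opening: 0.41
finger_force: 9.6
```

The contact force and tip height (99 mm) fit the cover's leading roof edge now being perched on the plate's top, pivoting there. I continue around that pivot with less press.

Call:
send_rows(motion=[{"x": 0.12,"y": 0,"z": -0.2,"rx": 0,"ry": 0,"rz": 0,"jaw": 3.6},{"x": 0.18,"y": 0,"z": -0.12,"rx": 0,"ry": 0,"rz": 0,"jaw": 3.6},{"x": 0.2,"y": 0,"z": -0.1,"rx": 0,"ry": 0,"rz": 0,"jaw": 3.6},{"x": 0.2,"y": 0,"z": -0.08,"rx": 0,"ry": 0,"rz": 0,"jaw": 3.6},{"x": 0.2,"y": 0,"z": -0.07,"rx": 0,"ry": 0,"rz": 0,"jaw": 3.6}])

```text
clock: 12.0
tool_pos: [0.5446, -0.0254, 0.1147]
eef_rot: [0.732, 0.681, 0.0, 0.0]
contact_force: [-1.5, -0.8, 3.5]
opening: 0.409
finger_force: 2.4
```

Call:
send_rows(motion=[{"x": 0.24,"y": 0,"z": -0.03,"rx": 0,"ry": 0,"rz": 0,"jaw": 3.6},{"x": 0.24,"y": 0,"z": -0.03,"rx": 0,"ry": 0,"rz": 0,"jaw": 3.6},{"x": 0.24,"y": 0,"z": -0.03,"rx": 0,"ry": 0,"rz": 0,"jaw": 3.6},{"x": 0.24,"y": 0,"z": -0.03,"rx": 0,"ry": 0,"rz": 0,"jaw": 3.6},{"x": 0.24,"y": 0,"z": -0.02,"rx": 0,"ry": 0,"rz": 0,"jaw": 3.6}])

```text
clock: 12.5
tool_pos: [0.5455, -0.0137, 0.1167]
eef_rot: [0.732, 0.681, 0.0, 0.0]
contact_force: [-3.0, -0.8, 13.1]
opening: 0.405
finger_force: 6.7
```

Call:
send_rows(motion=[{"x": 0.24,"y": 0,"z": -0.1,"rx": 0,"ry": 0,"rz": 0,"jaw": 3.6},{"x": 0.26,"y": 0,"z": -0.05,"rx": 0,"ry": 0,"rz": 0,"jaw": 3.6},{"x": 0.26,"y": 0,"z": -0.01,"rx": 0,"ry": 0,"rz": 0,"jaw": 3.6},{"x": 0.26,"y": 0,"z": 0,"rx": 0,"ry": 0,"rz": 0,"jaw": 3.6},{"x": 0.26,"y": 0,"z": 0,"rx": 0,"ry": 0,"rz": 0,"jaw": 3.6}])

```text
clock: 13.0
tool_pos: [0.5466, -0.0007, 0.1181]
eef_rot: [0.732, 0.682, 0.0, 0.0]
contact_force: [-1.1, -0.9, 13.8]
opening: 0.405
finger_force: 6.9
```

Call:
send_rows(motion=[{"x": 0.26,"y": 0,"z": -0.03,"rx": 0,"ry": 0,"rz": 0,"jaw": 3.6},{"x": 0.26,"y": 0,"z": 0,"rx": 0,"ry": 0,"rz": 0,"jaw": 3.6},{"x": 0.26,"y": 0,"z": 0,"rx": 0,"ry": 0,"rz": 0,"jaw": 3.6},{"x": 0.26,"y": 0,"z": 0,"rx": 0,"ry": 0,"rz": 0,"jaw": 3.6},{"x": 0.26,"y": 0,"z": 0,"rx": 0,"ry": 0,"rz": 0,"jaw": 3.6}])

```text
clock: 13.5
tool_pos: [0.5478, 0.0132, 0.1185]
eef_rot: [0.731, 0.682, 0.001, -0.0]
contact_force: [-0.9, 0.2, 10.6]
opening: 0.409
finger_force: 5.4
```

Call:
send_rows(motion=[{"x": 0.3,"y": 0,"z": 0.02,"rx": 0,"ry": 0,"rz": 0,"jaw": 3.6},{"x": 0.3,"y": 0,"z": 0.04,"rx": 0,"ry": 0,"rz": 0,"jaw": 3.6},{"x": 0.3,"y": 0,"z": 0.06,"rx": 0,"ry": 0,"rz": 0,"jaw": 3.6},{"x": 0.3,"y": 0,"z": 0.08,"rx": 0,"ry": 0,"rz": 0,"jaw": 3.6},{"x": 0.3,"y": 0,"z": 0.08,"rx": 0,"ry": 0,"rz": 0,"jaw": 3.6}])

```text
clock: 14.0
tool_pos: [0.5492, 0.0298, 0.116]
eef_rot: [0.731, 0.682, 0.002, -0.001]
contact_force: [-2.0, 3.6, 14.1]
opening: 0.41
finger_force: 7.3
```

Call:
send_rows(motion=[{"x": 0.3,"y": 0,"z": 0.06,"rx": 0,"ry": 0,"rz": 0,"jaw": 3.6},{"x": 0.3,"y": 0,"z": 0.08,"rx": 0,"ry": 0,"rz": 0,"jaw": 3.6},{"x": 0.3,"y": 0,"z": 0.1,"rx": 0,"ry": 0,"rz": 0,"jaw": 3.6},{"x": 0.3,"y": 0,"z": 0.12,"rx": 0,"ry": 0,"rz": 0,"jaw": 3.6},{"x": 0.3,"y": 0,"z": 0.14,"rx": 0,"ry": 0,"rz": 0,"jaw": 3.6}])

```text
clock: 14.5
tool_pos: [0.5504, 0.0459, 0.1107]
eef_rot: [0.731, 0.683, 0.002, -0.001]
contact_force: [-1.1, 5.0, 12.5]
opening: 0.408
finger_force: 5.9
```

```bash
python3 - <<'E'
from h import *
c=snapshot("scene"); save(c,"c5");s=snapshot("side"); save(s,"s5")
b=c["img"][120:230,210:353]; a=s["img"][110:220,180:323]
cv2.imwrite("pics/crop5.png",cv2.resize(np.hstack([a,b]),(800,308),interpolation=cv2.INTER_CUBIC)[:,:,::-1])
E
```

```text
(no output)
```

View pics/crop5.png

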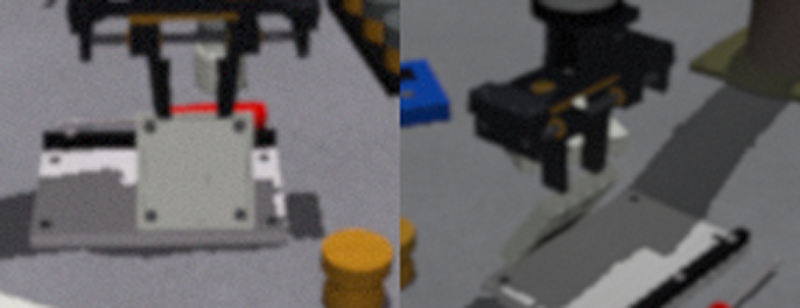

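The cover is past vertical (about 120–125°) with its open side towards the side camera and its foot on the plate, at crop (515,235). I lower it further along the arc.

Call:
send_rows(motion=[{"x": 0.34,"y": 0,"z": 0.2,"rx": 0,"ry": 0,"rz": 0,"jaw": 3.6},{"x": 0.34,"y": 0,"z": 0.24,"rx": 0,"ry": 0,"rz": 0,"jaw": 3.6},{"x": 0.34,"y": 0,"z": 0.26,"rx": 0,"ry": 0,"rz": 0,"jaw": 3.6},{"x": 0.34,"y": 0,"z": 0.3,"rx": 0,"ry": 0,"rz": 0,"jaw": 3.6},{"x": 0.34,"y": 0,"z": 0.34,"rx": 0,"ry": 0,"rz": 0,"jaw": 3.6}])

```text
clock: 15.1
tool_pos: [0.5514, 0.0631, 0.0968]
eef_rot: [0.73, 0.683, 0.002, -0.001]
contact_force: [-0.3, -0.8, 0.0]
opening: 0.405
finger_force: 0.0
```

Call:
send_rows(motion=[{"x": 0.34,"y": 0,"z": 0.38,"rx": 0,"ry": 0,"rz": 0,"jaw": 3.6},{"x": 0.32,"y": 0,"z": 0.42,"rx": 0,"ry": 0,"rz": 0,"jaw": 3.6},{"x": 0.3,"y": 0,"z": 0.44,"rx": 0,"ry": 0,"rz": 0,"jaw": 3.6},{"x": 0.28,"y": 0,"z": 0.46,"rx": 0,"ry": 0,"rz": 0,"jaw": 3.6},{"x": 0.26,"y": 0,"z": 0.48,"rx": 0,"ry": 0,"rz": 0,"jaw": 3.6}])

```text
clock: 15.6
tool_pos: [0.5516, 0.0739, 0.0739]
eef_rot: [0.732, 0.681, -0.0, -0.0]
contact_force: [-0.0, 0.6, 0.1]
opening: 0.407
finger_force: 0.0
```

Call:
send_rows(motion=[{"x": 0,"y": 0,"z": -3,"rx": 0,"ry": 0,"rz": 0,"jaw": 3.6},{"x": -1,"y": 0,"z": -3,"rx": 0,"ry": 0,"rz": 0,"jaw": 3.6},{"x": -3,"y": 0,"z": -3,"rx": 0,"ry": 0,"rz": 0,"jaw": 3.6},{"x": -4,"y": 0,"z": -2,"rx": 0,"ry": 0,"rz": 0,"jaw": 3.6},{"x": -4,"y": 0,"z": 0,"rx": 0,"ry": 0,"rz": 0,"jaw": 3.6}])

```text
clock: 16.1
tool_pos: [0.545, -0.0469, 0.187]
eef_rot: [0.731, 0.682, 0.002, 0.002]
contact_force: [0.6, -0.3, 0.2]
opening: 0.407
finger_force: 0.0
```

```bash
python3 - <<'E'
from h import *
c=snapshot("wrist"); save(c,"w6");s=snapshot("side"); save(s,"s6")
a=cv2.resize(s["img"][110:220,180:327],(513,384),interpolation=cv2.INTER_CUBIC)
cv2.imwrite("pics/crop6.png",cv2.resize(np.hstack([a,c["img"]]),(800,300),interpolation=cv2.INTER_AREA)[:,:,::-1])
E
```

```text
(no output)
```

View pics/crop6.png

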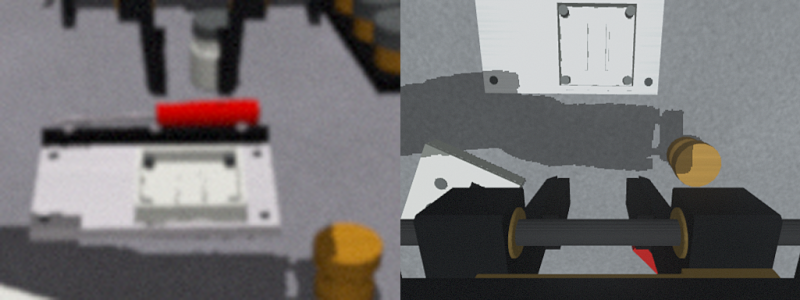

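The cover has flipped onto the plate: open side up, square to it, with its trailing side at the front edge (wrist crop (600,90)). The union, screwdriver and jar are untouched. I come down behind it and push to the fence.

Call:
send_rows(motion=[{"x": 0,"y": 0,"z": 4,"rx": 0,"ry": 0,"rz": 0,"jaw": 3.6},{"x": 0,"y": 0,"z": 4,"rx": 0,"ry": 0,"rz": 0,"jaw": 3.6},{"x": 0,"y": 0,"z": 4,"rx": 0,"ry": 0,"rz": 0,"jaw": 3.6},{"x": 0,"y": 0,"z": 2.5,"rx": 0,"ry": 0,"rz": 0,"jaw": 3.6},{"x": 0,"y": 0,"z": 1,"rx": 0,"ry": 0,"rz": 0,"jaw": 3.6}])

```text
clock: 16.7
tool_pos: [0.5415, -0.045, 0.0267]
eef_rot: [0.732, 0.682, -0.001, -0.002]
contact_force: [0.4, -0.6, 0.8]
opening: 0.408
finger_force: 0.0
```

Call:
send_rows(motion=[{"x": 0,"y": 0,"z": 0.2,"rx": 0,"ry": 0,"rz": 0,"jaw": 3.6},{"x": 0.8,"y": 0,"z": 0,"rx": 0,"ry": 0,"rz": 0,"jaw": 3.6},{"x": 0.8,"y": 0,"z": 0,"rx": 0,"ry": 0,"rz": 0,"jaw": 3.6},{"x": 0.8,"y": 0,"z": 0,"rx": 0,"ry": 0,"rz": 0,"jaw": 3.6},{"x": 0.8,"y": 0,"z": 0,"rx": 0,"ry": 0,"rz": 0,"jaw": 3.6}])

```text
clock: 17.2
tool_pos: [0.5461, -0.0125, 0.0284]
eef_rot: [0.731, 0.682, 0.001, 0.0]
contact_force: [-0.1, -0.4, 0.3]
opening: 0.406
finger_force: 0.0
```

Call:
send_rows(motion=[{"x": 0.6,"y": 0,"z": 0,"rx": 0,"ry": 0,"rz": 0,"jaw": 3.6},{"x": 0.6,"y": 0,"z": 0,"rx": 0,"ry": 0,"rz": 0,"jaw": 3.6},{"x": 0.6,"y": 0,"z": 0,"rx": 0,"ry": 0,"rz": 0,"jaw": 3.6},{"x": 0.6,"y": 0,"z": 0,"rx": 0,"ry": 0,"rz": 0,"jaw": 3.6},{"x": 0.6,"y": 0,"z": 0,"rx": 0,"ry": 0,"rz": 0,"jaw": 3.6}])

```text
clock: 17.7
tool_pos: [0.5477, 0.0155, 0.0277]
eef_rot: [0.732, 0.681, -0.0, 0.0]
contact_force: [-0.6, -2.6, 2.4]
opening: 0.407
finger_force: 1.3
```

Call:
send_rows(motion=[{"x": 0.4,"y": 0,"z": 0,"rx": 0,"ry": 0,"rz": 0,"jaw": 3.6},{"x": 0.3,"y": 0,"z": 0,"rx": 0,"ry": 0,"rz": 0,"jaw": 3.6},{"x": 0.2,"y": 0,"z": 0,"rx": 0,"ry": 0,"rz": 0,"jaw": 3.6},{"x": 0.2,"y": 0,"z": 0,"rx": 0,"ry": 0,"rz": 0,"jaw": 3.6},{"x": 0.1,"y": 0,"z": 0,"rx": 0,"ry": 0,"rz": 0,"jaw": 3.6}])

```text
clock: 18.2
tool_pos: [0.5485, 0.0281, 0.0275]
eef_rot: [0.732, 0.682, -0.0, -0.0]
contact_force: [-0.2, -2.4, 2.5]
opening: 0.409
finger_force: 1.4
```

Call:
send_rows(motion=[{"x": 0.15,"y": 0,"z": 0,"rx": 0,"ry": 0,"rz": 0,"jaw": 3.6},{"x": 0.15,"y": 0,"z": 0,"rx": 0,"ry": 0,"rz": 0,"jaw": 3.6},{"x": 0.15,"y": 0,"z": 0,"rx": 0,"ry": 0,"rz": 0,"jaw": 3.6},{"x": 0.15,"y": 0,"z": 0,"rx": 0,"ry": 0,"rz": 0,"jaw": 3.6},{"x": 0,"y": 0,"z": 0,"rx": 0,"ry": 0,"rz": 0,"jaw": 3.6}])

```text
clock: 18.7
tool_pos: [0.5482, 0.0305, 0.0275]
eef_rot: [0.733, 0.68, -0.002, 0.001]
contact_force: [-0.8, -7.8, 2.4]
opening: 0.41
finger_force: 4.3
```

The cover is against the fence. One firmer press to seat it, then I back off.

Call:
send_rows(motion=[{"x": 0.15,"y": 0,"z": 0,"rx": 0,"ry": 0,"rz": 0,"jaw": 3.6},{"x": 0.15,"y": 0,"z": 0,"rx": 0,"ry": 0,"rz": 0,"jaw": 3.6},{"x": 0,"y": 0,"z": 0,"rx": 0,"ry": 0,"rz": 0,"jaw": 3.6},{"x": 0,"y": 0,"z": 0,"rx": 0,"ry": 0,"rz": 0,"jaw": 3.6},{"x": 0,"y": 0,"z": 0,"rx": 0,"ry": 0,"rz": 0,"jaw": 3.6}])

```text
clock: 19.2
tool_pos: [0.5479, 0.0308, 0.0276]
eef_rot: [0.734, 0.679, -0.003, 0.002]
contact_force: [-1.9, -12.4, 4.9]
opening: 0.412
finger_force: 6.7
```

Call:
send_rows(motion=[{"x": -0.3,"y": 0,"z": 0,"rx": 0,"ry": 0,"rz": 0,"jaw": 3.6},{"x": -0.5,"y": 0,"z": 0,"rx": 0,"ry": 0,"rz": 0,"jaw": 3.6},{"x": -1,"y": 0,"z": 0,"rx": 0,"ry": 0,"rz": 0,"jaw": 3.6},{"x": -2,"y": 0,"z": -1,"rx": 0,"ry": 0,"rz": 0,"jaw": 3.6},{"x": -2,"y": 0,"z": -3,"rx": 0,"ry": 0,"rz": 0,"jaw": 3.6}])

```text
clock: 19.7
tool_pos: [0.5434, -0.0201, 0.0658]
eef_rot: [0.731, 0.682, -0.001, -0.002]
contact_force: [1.3, 0.3, -0.0]
opening: 0.408
finger_force: 0.0
```

Call:
send_rows(motion=[{"x": -2,"y": 0,"z": -4,"rx": 0,"ry": 0,"rz": 0,"jaw": 3.6},{"x": -1,"y": 0,"z": -4,"rx": 0,"ry": 0,"rz": 0,"jaw": 3.6},{"x": 0,"y": 0,"z": -4,"rx": 0,"ry": 0,"rz": 0,"jaw": 3.6},{"x": 0,"y": 0,"z": -4,"rx": 0,"ry": 0,"rz": 0,"jaw": 3.6},{"x": 0,"y": 0,"z": 0,"rx": 0,"ry": 0,"rz": 0,"jaw": 3.6}])

```text
clock: 20.2
tool_pos: [0.5461, -0.0508, 0.2324]
eef_rot: [0.732, 0.682, 0.004, 0.003]
contact_force: [0.7, -0.2, 0.1]
opening: 0.41
finger_force: 0.0
```

```bash
python3 - <<'E'
from h import *
c=snapshot("wrist"); save(c,"w7");s=snapshot("side"); save(s,"s7"); k=snapshot("scene"); save(k,"c7")
a=cv2.resize(s["img"][110:220,180:327],(513,384),interpolation=cv2.INTER_CUBIC)
b=cv2.resize(c["img"][0:150,150:350],(513,384),interpolation=cv2.INTER_CUBIC)
d=cv2.resize(k["img"][150:260,220:367],(513,384),interpolation=cv2.INTER_CUBIC)
cv2.imwrite("pics/crop7.png",cv2.resize(np.vstack([np.hstack([a,b]),np.hstack([d,0*d])]),(800,600),interpolation=cv2.INTER_AREA)[:,:,::-1])
E
```

```text
(no output)
```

View pics/crop7.png

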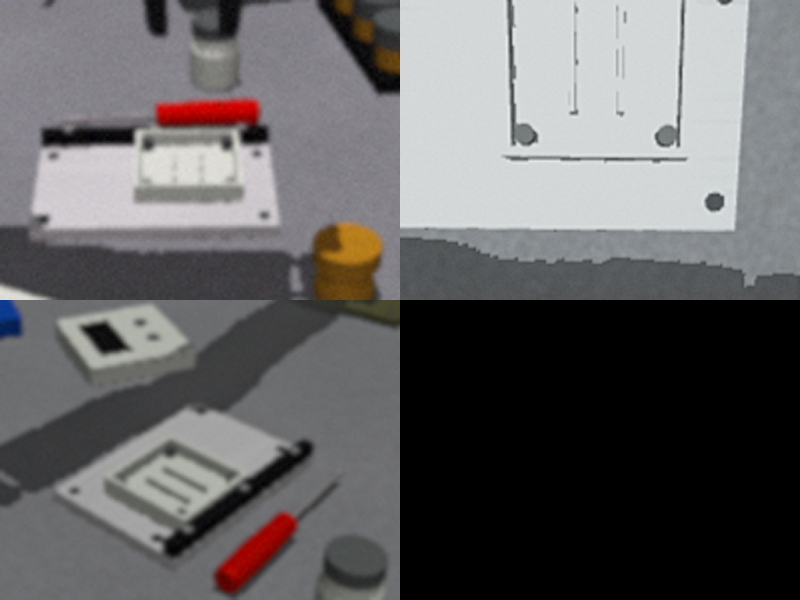

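The cover lies flat, open side up and square against the fence, at lower crop (230,490). The bystanders are where they were and the tool is clear, so I hand in.

```bash
python3 -c "
from plant import *
print(finish_job())"
```

```text
the job is handed in; nothing more can be done
None
```

The cover is flipped open side up and lies flat and flush against the fence; the final pictures show the union, screwdriver and jar where they were, and I handed the job in at about 20 s of the 59 s allowed.

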